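# Pack the hand-printing kit box in two layers

## Robot

A 7-joint arm with a two-finger parallel gripper is mounted at the origin on the work surface. World frame = base frame: x ahead of the robot, y to its left, z up, the work surface at z = 0. Lengths are in m, angles in rad, forces in N, time in s.
With the tool pointing down it reaches from about 0.35 to 0.9 m from the base axis. Payload 7.2 kg.
Tool frame: the origin (TCP) lies on the centre line of the jaws, within the pads' length; the fingertips stand 11 mm ahead of it and the grasp point (between the pads) lies 8 mm behind it (arm.tip_extent is the distance from the TCP to the fingertips, in m); z points along the fingers, y is the direction in which the jaws open and shut (so a half turn about z gives the same grasp; the last joint's range is limited). The gripper opens to 85 mm and grips with 20 to 120 N. Pads are 22 mm wide; open, the fingers measure 114 mm over their backs; the gripper's body (76 mm by 85 mm) begins 54 mm behind the grasp point. The pads swing forward as they close: fully open they stand 13 mm farther back than shut.
Start: joints at [-0.068, 0.411, -0.013, 1.596, 0.006, 1.134, -0.082], TCP at [0.625, -0, 0.242] pointing down, gripper open.
Joint ranges: [-2.95, 2.95], [-0.29, 1.99], [-1.47, 1.44], [0.14, 2.54], [-1.03, 4.17], [0.13, 1.85], [-2.86, 2.86]. Speed limits (rad/s): [2.39, 2.39, 3.01, 3.01, 3.14, 3.14, 3.14].

## Interface

Orientations are given as a unit quaternion [w, x, y, z].
In Python, from cell import arm gives the robot as it stands. Calls block until the motion is done:
- arm.move_pose(position, orientation): joint-space move of the TCP to a pose.
- arm.servo_line(position, rot=None, velocity=0.15, until_force=None): straight line of the TCP; rot=None keeps the orientation; velocity is the mean speed in m/s. With until_force (N) it stops when the force on the tool has changed by that much, and returns True; else False.
- arm.set_joints(angles): joint-space move.
- arm.command_gripper(opening, grasp_force=None): finger opening in m; grasp_force is the grip in N (None keeps the last); returns when the fingers have stopped.
- arm.wait(seconds).
- arm.ik(position, orientation): joint angles nearest the present ones, or None.
- arm.state(): the state.
- arm.read_camera(name): name is "scene" or "side" or "wrist"; returns (picture, depth): 420x560x3 uint8, red, green, blue; 420x560 float32, m along the optical axis (not along the pixel's ray), 0 where there is no reading.
- arm.get_calibration(name): a dict with "camera_matrix" (3x3 intrinsics, pixels), "camera_from_world" (4x4, takes a point from world to camera coordinates). Camera axes: x right, y up, looking along -z (the intrinsics and any distortion apply to the point x, -y, -z); pixel columns grow to the right and rows downward; lengths in m; the calibration is good to about 2 mm. A picture is of the moment at which its call begins: read the wrist's pose just before it. get_calibration takes no time and is no camera call; for the wrist camera it gives the pose at the moment of the call.
A pose or a line that the arm cannot do raises arm.Unreachable and nothing moves.
- arm.hand_in(): hands the job in, once; it reports no verdict.
Trained networks look in the newest picture that a camera, given by its name, has taken for a name from the list of things; names that differ only in an ending like _2 or _b are one class to them, and where a whole thing is asked for, a point or a joint stands for the part that bears it (a point fixed in the world has none). Each returns a list of dicts, best first, with "confidence" (0 to 1); they miss things now and then, are a little off and sometimes report something else, mostly with a low value. They report only what shows in the picture. A call takes as long as a camera call. They do not tell look-alikes from the thing itself.
- arm.cut_out(camera, thing): "mask" (420x560 bool, what is visible of it) and "box" ([centre column, centre row, width, height] as shares, 0 to 1, of the picture: columns of its width, rows of its height, round what is visible of it).
- arm.spot_point(camera, thing): "point" ([row, column] as shares, 0 to 1, of the picture: columns of its width, rows of its height: a listed point, or the origin of a listed thing).
The state is a dict: "time_s": time; "q": joint angles; "joint_velocities": joint speeds; "effort": joint torques, N m; "position": TCP position; "orientation": TCP orientation; "force": force on the tool from outside, world axes, zero at the start; "moment": the same for the moment, N m; "opening": finger opening in m.
Only numpy, scipy, OpenCV 4.12 (cv2) and the standard library are available. Lean on these libraries where they do the work, as an engineer would, in place of code of your own. Each camera call takes 0.05 s, during which the arm holds its last target.

## Task

Pack the printing kit: take the long carved block out of its rack, lay it flat on the bench with the carved face up, then take it up again and put it, carved face still up, into the long recess in the bottom of the box, and put the round baren, handle up, into the round recess. Then fit the tray insert over them: tuck its bare edge under the box's lip and lower the opposite edge until it lies flat on the ledges. Last, lay the brayer on the insert with its roller in the roller pocket and its handle lying along the insert, and leave the short block in the rack, the ink jar and the mug where they are.

Things in the scene. Friction and masses are not known exactly. Their poses are not given: they have to be found in the camera images.
- block_mid (a point): Centre of the loose wooden printing block, 130 x 62 x 28 mm, 0.16 kg. x runs along the 130 mm, z along the 62 mm, y (28 mm thick) points out of the carved face (dark raised leaves). It starts on a long edge (z up) in one rack slot, foot 8 mm and top 70 mm above the bench. Flat with the face up, y points up. Stood alone on the bench, it topples over flat if its top is pushed sideways.
- block2_mid (a point): Centre of the short printing block, 85 x 62 x 28 mm, same axes: a bystander standing in the rack's other slot.
- rack: Fixed plywood rack, base 150 (x) x 132 (y) x 8 mm, origin at the centre of its underside, z up. Two slots along its x, at y = +34 and -34 mm, each between four dowels that reach 38 mm above the bench, with 4 mm of play; either may hold the long block. The carved faces look to the rack's -y. The bench around x 0.62, y 0.27 m, left of the box, is free for about 150 mm.
- box: Fixed open plywood kit box, outside 176 (x) x 224 (y) mm, walls 8 mm thick, 56 mm high; origin at the centre of its underside, z up. Inside 160 x 208 mm. On its floor (top at 6 mm) lies a 12 mm thick liner with two recesses cut through it. Along the inside of the -x and +x walls run ledges, 8 mm wide, tops at 46 mm, that carry the insert.
- box_lip (a point): Middle of the lower inner edge of the box's retaining lip (x -68, y 0, z 56 mm in the box's frame), axes as the box's. The lip is a strip along the whole -x wall, from 56 to 62 mm high, reaching 12 mm inwards from the wall's inside face. Between the ledge below and the lip is a gap of 10 mm.
- box_long (a point): Centre of the bottom of the box's long recess (x 0, y -44, z 6 mm in the box's frame), axes as the box's. Recess 138 (x) x 70 (y) mm, 12 mm deep. The block lies in it along x, either way round.
- box_round (a point): Centre of the bottom of the box's round recess (x 0, y +54, z 6 mm in the box's frame). Recess 88 mm in diameter, 12 mm deep.
- baren_mid (a point): Middle of the loose baren (rubbing pad), 18 mm above its underside: black disc, 80 mm in diameter, 12 mm thick, with a dark wooden bar handle on top, 72 mm long along x, 18 mm wide (y), from 12 to 36 mm above the underside. 0.14 kg. Starts flat on the bench, handle up; any turn of the handle will do in the recess.
- insert_mid (a point): Centre of the loose tray insert's panel, half-way through its 5 mm: plywood, 154 (x) x 200 (y) mm, 0.2 kg, z out of its upper face. The -x edge is bare and goes under the lip; the other three edges have a rim 6 mm wide, 8 mm high. Starts flat on the bench, face up. When fitted, its axes are parallel to the box's and this point lies 48.5 mm above the box's underside, over its centre (3 to 4 mm of play).
- insert_pull (a point): Centre of the insert's pull, a wooden bar on its upper face to lift it by: 14 mm thick (x), 70 mm long (y), 22 mm high above the panel. It lies 20 mm from the panel's centre towards the bare edge, 13.5 mm above insert_mid. Axes as the insert's.
- insert_pocket (a point): Centre of the floor of the roller pocket on the insert's upper face, at x +35, y +73 mm from the panel's centre. Pocket 60 (x) x 42 (y) mm inside, walls 8 mm high. Axes as the insert's.
- brayer_roller (a point): Centre of the brayer's black roller, 34 mm in diameter, 52 mm long along x; it does not turn. The handle points to -y. The brayer rests on roller and handle end, this point then 17 mm up. 0.18 kg, 151 mm long, 66 mm wide over its steel fork. Laid in place, its axes are parallel to the insert's, so the handle points to the insert's -y.
- brayer_grip (a point): Point on the axis of the brayer's dark wooden handle (24 mm thick), 72 mm from the roller's axis and 18 mm above what the brayer lies on; the handle runs from 56 to 134 mm from the roller's axis. The centre of mass is some 35 mm nearer to the roller. Axes as the roller's.
- ink_jar: Bystander: ink jar 64 mm wide, 75 mm high, origin under its centre.
- mug: Bystander: white mug 80 mm wide, 90 mm high, origin under its centre.
Not all that is in view belongs to the job. Leave any red look-alike of the part that bears block_mid alone.

How it is judged:
By the outcome, as a careful person would: the job done as asked, in the order asked, and still so for the second after the job is handed in, with the robot touching nothing.
It also fails if it takes over 72 s, if anything falls off the work surface, if the arm or the gripper's body presses on something with over 40 N, if the wrist force passes 120 N, or if a joint passes its speed limit or range.

## Working session

There is one attempt and no reset: what is moved stays moved. The work goes in short steps, each a Python script; the robot and the scene stay as the last script left them, time stands still between calls to the robot, and variables do not carry over. Pictures are saved under pics/ and viewed, and the job is handed in when it is done.

```bash
ls -la; mkdir -p pics; cat > h.py <<'E'
import numpy as np, cv2
from cell import arm
def snap(cam,name=None):
    cal=arm.get_calibration(cam)
    im,d=arm.read_camera(cam)
    if name: cv2.imwrite('pics/'+name+'.png',im[:,:,::-1])
    return im,d,cal
def unproj(d,cal):
    K=np.array(cal['camera_matrix']);T=np.linalg.inv(np.array(cal['camera_from_world']))
    r,c=np.mgrid[0:d.shape[0],0:d.shape[1]].astype(float)
    x=(c-K[0,2])/K[0,0]*d; y=(r-K[1,2])/K[1,1]*d
    P=np.stack([x,-y,-d],-1)
    W=P@T[:3,:3].T+T[:3,3]
    W[d<=0]=np.nan
    return W
def proj(p,cal):
    K=np.array(cal['camera_matrix']);T=np.array(cal['camera_from_world'])
    q=T[:3,:3]@np.array(p)+T[:3,3]
    return K[0,0]*q[0]/-q[2]+K[0,2], K[1,1]*-q[1]/-q[2]+K[1,2]
E
python3 - <<'E'
from h import *
for c in ['scene','side','wrist']:
    im,d,cal=snap(c,c+'0'); print(c,cal, d.min(),d.max())
print(arm.state())
E
```

```text
total 12
drwxr-xr-x  3 agent agent 4096 Dec  7 04:54 .
drwxr-xr-x 23 root  root  4096 Dec  7 04:54 ..
drwxr-xr-x  2 agent agent 4096 Dec  7 04:54 pics
scene {'camera_matrix': array([[382.94507452,   0.        , 278.79832558],
       [  0.        , 382.94507452, 218.35539909],
       [  0.        ,   0.        ,   1.        ]]), 'camera_from_world': array([[-0.5448068 ,  0.83856001, -0.00163235,  0.2174425 ],
       [-0.49728259, -0.32151254,  0.80581618,  0.21438101],
       [ 0.6752004 ,  0.43982587,  0.59216351, -1.31720204],
       [ 0.        ,  0.        ,  0.        ,  1.        ]])} 0.0 3.3042226
side {'camera_matrix': array([[432.11287563,   0.        , 286.64219886],
       [  0.        , 432.11287563, 215.50969176],
       [  0.        ,   0.        ,   1.        ]]), 'camera_from_world': array([[-0.78410728, -0.62020392,  0.02286611,  0.41957206],
       [ 0.39079818, -0.464783  ,  0.79451466, -0.22240012],
       [-0.48213333,  0.63192076,  0.6068143 , -1.17930194],
       [ 0.        ,  0.        ,  0.        ,  1.        ]])} 0.0 3.7340105
wrist {'camera_matrix': array(
[... 565 characters left out ...]
4,  0.41177334, -0.01269738,  1.59682889,  0.00559697,
        1.13430813, -0.08217829]), 'joint_velocities': array([-2.50092324e-03, -3.28769211e-03,  1.09368202e-03, -3.21616893e-03,
       -1.18609989e-03, -9.55770579e-04, -8.25678875e-05]), 'effort': array([ 8.68001844e-04, -6.01035547e+01,  6.82709701e-01, -2.99646127e+01,
        1.39312408e-02,  7.85868731e-03, -1.85852571e-05]), 'position': array([ 6.24638639e-01, -5.76639018e-05,  2.41620070e-01]), 'orientation': array([-4.19377717e-04,  7.07106215e-01,  7.07107056e-01, -4.84877553e-04]), 'force': array([ 1.09664796, -0.06479923,  0.01413665]), 'moment': array([ 0.00680555, -0.01702606, -0.0585655 ]), 'opening': 0.08537087741533152}
```

View pics/scene0.png

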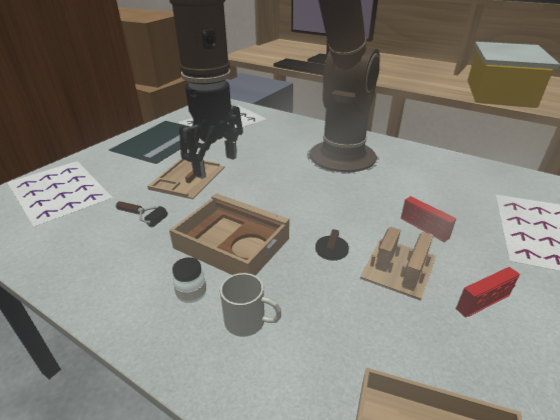

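View pics/side0.png

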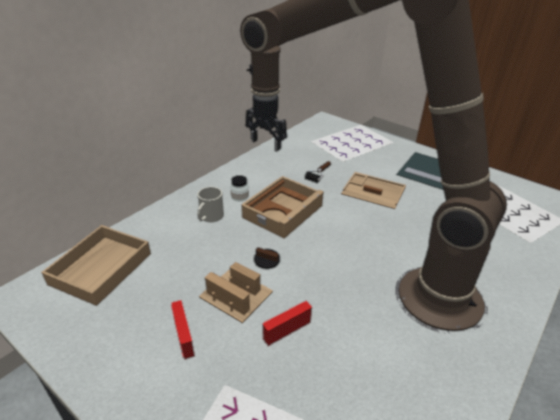

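View pics/wrist0.png

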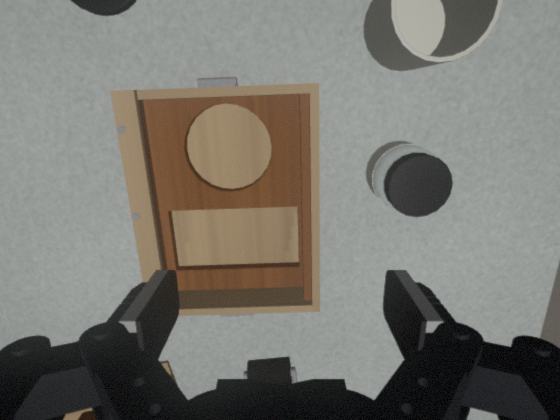

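Scene view: box (230,235), insert (187,176), brayer (143,211), baren (332,246), rack with two wooden blocks (400,265), and two red look-alike blocks at (428,218) and (488,292). A second tray at the bottom right is not part of the job. Next I measure.

```bash
python3 - <<'E'
from h import *
D={}
for c in ['scene','side','wrist']:
    im,d,cal=snap(c); D[c]=(im,d,cal,unproj(d,cal)); np.savez('pics/%s0.npz'%c,im=im,d=d,W=D[c][3],K=cal['camera_matrix'],T=cal['camera_from_world'])
    for t in ['block_mid','block2_mid','rack','box','box_lip','baren_mid','insert_mid','insert_pull','insert_pocket','brayer_roller','brayer_grip','ink_jar','mug']:
        for r in arm.spot_point(c,t)[:3]:
            p=r['point']; rr,cc=p[0]*420,p[1]*560
            i,j=int(np.clip(rr,0,419)),int(np.clip(cc,0,559))
            print(c,t,round(r['confidence'],2),round(cc),round(rr),np.round(D[c][3][i,j],3))
print(arm.state()['time_s'])
E
```

```text
scene block_mid 0.92 427 219 [0.269 0.356 0.04 ]
scene block_mid 0.83 417 263 [0.477 0.388 0.07 ]
scene block_mid 0.6 490 293 [0.454 0.53  0.044]
scene block2_mid 0.66 385 248 [0.467 0.316 0.07 ]
scene block2_mid 0.47 157 219 [ 0.619 -0.233  0.021]
scene block2_mid 0.2 133 210 [ 0.627 -0.32   0.021]
scene rack 0.44 165 185 [ 0.467 -0.367  0.005]
scene box 0.59 232 243 [ 0.581 -0.017  0.012]
scene box_lip 0.94 247 211 [ 0.504 -0.03   0.059]
scene baren_mid 0.72 332 244 [0.48  0.196 0.035]
scene insert_mid 0.66 189 176 [ 0.417 -0.313  0.025]
scene insert_pull 0.68 196 178 [ 0.391 -0.311  0.006]
scene insert_pocket 0.73 165 187 [ 0.474 -0.36   0.004]
scene brayer_roller 0.74 158 218 [ 0.617 -0.234  0.023]
scene brayer_grip 0.69 135 210 [ 0.626 -0.306  0.029]
scene ink_jar 0.81 193 294 [0.761 0.028 0.025]
scene mug 0.97 244 324 [0.772 0.164 0.035]
side block_mid 0.9 226 296 [0.424 0.396 0.047]
side block_mid 0.58 288 322 [0.245 0.363 0.053]
side block2_mid 0.83 245 278 [0.42  0.325 0.056]
side block2_mid 0.26 355 178 [ 0.499 -0.368  0.004]
side rack 0.77 238 296 [0.384 0.392 0.072]
side 
[... 452 characters left out ...]
ller 0.61 308 176 [ 0.62  -0.235  0.023]
side brayer_roller 0.5 236 192 [0.735 0.031 0.038]
side brayer_grip 0.82 322 167 [ 0.616 -0.32   0.029]
side ink_jar 0.63 239 193 [0.725 0.031 0.043]
side mug 0.96 213 218 [0.709 0.166 0.022]
side mug 0.57 282 216 [0.559 0.    0.003]
side mug 0.51 240 191 [0.725 0.026 0.045]
wrist box 0.73 232 192 [ 0.574 -0.017  0.018]
wrist box 0.4 153 217 [ 0.504 -0.03   0.063]
wrist box 0.26 396 170 [0.723 0.017 0.076]
wrist box_lip 0.59 153 214 [ 0.504 -0.028  0.059]
wrist insert_pull 0.76 106 418 [0.584 0.004 0.311]
wrist brayer_roller 0.78 267 375 [ 0.607 -0.239  0.032]
wrist ink_jar 0.65 393 171 [0.721 0.015 0.075]
wrist mug 0.9 403 26 [0.739 0.141 0.007]
2.25
```

```bash
cat > td.py <<'E'
import numpy as np,cv2,sys
def topdown(files,x0,x1,y0,y1,res=0.001,zmax=0.15):
    H=int((x1-x0)/res);Wd=int((y1-y0)/res)
    Z=np.full((H,Wd),-1.0);C=np.zeros((H,Wd,3),np.uint8)
    for f in files:
        a=np.load(f);W=a['W'].reshape(-1,3);im=a['im'].reshape(-1,3)
        ok=np.isfinite(W).all(1)&(W[:,2]<zmax)&(W[:,0]>x0)&(W[:,0]<x1)&(W[:,1]>y0)&(W[:,1]<y1)
        W=W[ok];im=im[ok]
        i=((x1-W[:,0])/res).astype(int).clip(0,H-1);j=((y1-W[:,1])/res).astype(int).clip(0,Wd-1)
        for a_,b_,z,c in zip(i,j,W[:,2],im):
            if z>Z[a_,b_]: Z[a_,b_]=z;C[a_,b_]=c
    return Z,C
E
python3 - <<'E'
from td import *
out=[]
for f in ['scene','side','wrist']:
    Z,C=topdown(['pics/%s0.npz'%f],0.2,0.9,-0.45,0.6,0.002)
    C=cv2.dilate(C,np.ones((2,2)))
    for k in range(8):
        r=int((0.9-(0.2+0.1*k))/0.002); cv2.line(C,(0,r),(8,r),(255,255,255),1)
    for k in range(11):
        c=int((0.6-(-0.4+0.1*k))/0.002); cv2.line(C,(c,0),(c,8),(255,255,255),1)
    cv2.imwrite('pics/td_%s.png'%f,C[:,:,::-1])
E
```

```text
(no output)
```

View pics/td_scene.png

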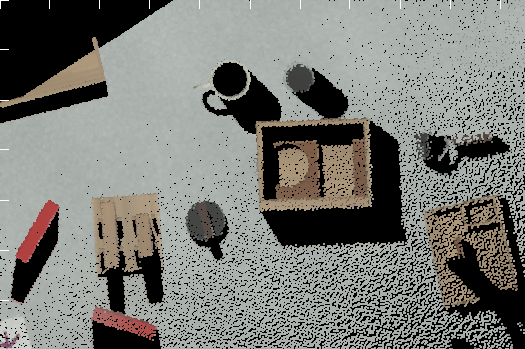

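View pics/td_side.png

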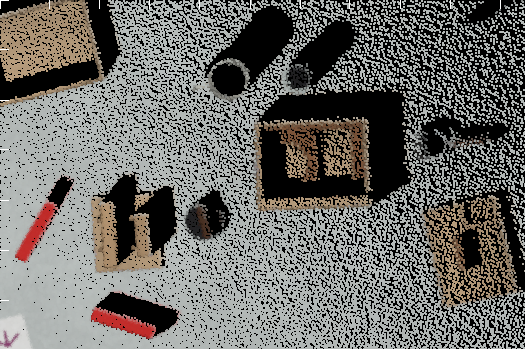

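```bash
python3 - <<'E'
import cv2,numpy as np
a=cv2.imread('pics/scene0.png')[205:315,350:530];b=cv2.imread('pics/side0.png')[255:365,150:330]
o=np.vstack([cv2.resize(x,None,fx=2.7,fy=2.7,interpolation=cv2.INTER_CUBIC) for x in (a,b)])
cv2.imwrite('pics/crop1.png',o)
for c in ['scene','side']:
    T=np.load(f'pics/{c}0.npz')['T'];print(-T[:3,:3].T@T[:3,3])
E
```

```text
[1.11444744 0.46592713 0.60760224]
[-0.15267771  0.90207782  0.88272346]
```

View pics/crop1.png

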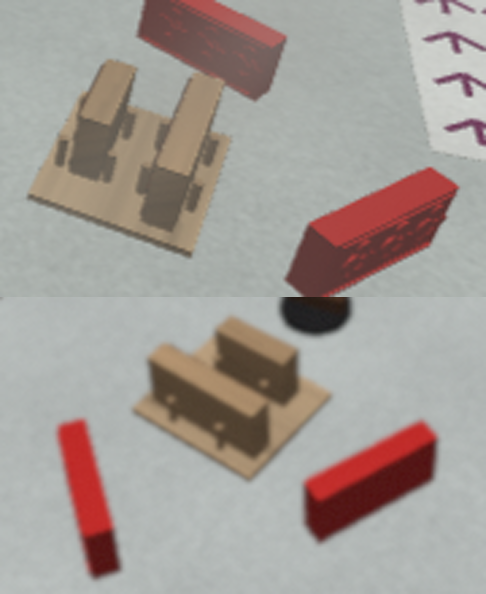

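Candidates for the long block: wooden (417,263), red (427,219), red (490,293). The wooden one fits: it is in the rack, undyed and longer than its neighbour. Its plain back faces both cameras (+y), so its carved face looks to -y and the rack's yaw is about 0. Now I fit geometry.

```bash
python3 - <<'E'
import numpy as np,cv2
def rect(P):
    (cx,cy),(w,h),a=cv2.minAreaRect((P*1000).astype(np.float32)); 
    if w<h: w,h=h,w;a+=90
    a=(a+90)%180-90
    return np.round([cx,cy,w,h,a],1)
from scipy import ndimage
def sel(f,x0,x1,y0,y1,z0,z1):
    W=np.load(f'pics/{f}0.npz')['W'].reshape(-1,3)
    m=(W[:,0]>x0)&(W[:,0]<x1)&(W[:,1]>y0)&(W[:,1]<y1)&(W[:,2]>z0)&(W[:,2]<z1)
    P=W[m]
    # drop isolated
    from scipy.spatial import cKDTree
    if len(P)<20:return P
    t=cKDTree(P); n=np.array([len(k) for k in t.query_ball_point(P,0.006)])
    return P[n>=4]
for f in ['scene','side','wrist']:
    for nm,b in dict(box=(.45,.7,-.17,.12,.050,.068),lip=(.45,.7,-.17,.12,.0595,.068),blockL=(.33,.55,.355,.43,.063,.078),blockS=(.33,.55,.28,.345,.063,.078),rack=(.33,.55,.25,.45,.004,.014),insert=(.25,.53,-.48,-.2,.003,.02),pull=(.33,.48,-.4,-.24,.021,.035),baren=(.4,.56,.1,.27,.006,.014),barenh=(.4,.56,.1,.27,.03,.045),brayer=(.54,.7,-.42,-.2,.008,.045),jar=(.68,.8,-.05,.07,.06,.09),mug=(.66,.85,.09,.24,.08,.1)).items():
        P=sel(f,*b)
        if len(P)>15: print(f,nm,len(P),rect(P[:,:2]),np.round(np.percentile(P[:,2],[5,50,95])*1000,1))
    W=np.load(f'pics/{f}0.npz')['W'].reshape(-1,3); m=(W[:,0]>.5)&(W[:,0]<.7)&(W[:,1]>.12)&(W[:,1]<.25)&(abs(W[:,2])<.02); print('table',np.nanmedian(W[m][:,2]))
E
```

```text
scene box 1390 [571.7 -24.8 234.6 180.2 -87.8] [51.  56.2 62.9]
scene lip 459 [493.8 -30.  223.9  24.2 -88.3] [60.1 61.9 63.5]
scene blockL 551 [430.8 380.1 133.   27.7   3.7] [66.7 69.9 71.5]
scene blockS 332 [431.8 312.2  87.4  27.8   5. ] [66.4 69.9 71.5]
scene rack 1465 [435.4 345.8 154.7 131.8   4.1] [ 5.9  8.  10.4]
scene insert 1284 [ 398.1 -340.2  203.9  155.5   12.8] [ 3.5  5.7 13.3]
scene pull 29 [ 409.1 -316.    40.    11.9   11.7] [23.  26.2 28.3]
scene baren 445 [461.4 190.3  78.7  77.  -67.1] [ 8.3 11.7 13.4]
scene barenh 155 [460.2 189.8  72.9  17.7  14.9] [32.2 35.5 37.4]
scene brayer 537 [ 613.1 -304.8  151.3   63.3   89.3] [12.9 23.3 33.2]
scene jar 559 [745.1   2.   55.6  55.5  22.1] [63.1 74.2 75.9]
scene mug 481 [742.5 140.7  80.6  77.   35.5] [80.9 87.7 90.6]
table -0.0002129079659913824
side box 569 [572.3 -24.2 232.1 179.  -87.7] [51.8 57.5 63.7]
side lip 186 [494.7 -24.3 218.3  20.8 -88.2] [60.  62.  64.7]
side blockL 446 [430.4 383.2 129.6  30.2   3.4] [65.2 69.7 72.1]
side blockS 266 [430.2 315.6  85.7  28.5   4.6] [65.2 69.5 72.2]
side rack 789 [435.  348.
[... 407 characters left out ...]
48.1 -46.6] [64.1 73.7 77.2]
side mug 115 [743.7 144.2  79.   74.4 -39.4] [80.4 85.7 90.1]
table -4.818834582082099e-05
wrist box 10053 [571.9 -26.5 238.  176.7 -87.9] [52.5 58.  64.1]
wrist lip 4382 [493.3  -7.8 179.9  21.6 -88.1] [61.7 63.2 64.4]
wrist insert 318 [ 406.8 -292.8  172.8   32.8   24.3] [ 4.1  6.4 18.7]
wrist pull 19 [ 376.6 -318.3   18.1    2.5    9.1] [21.2 22.2 24.3]
wrist baren 576 [461.3 155.7  56.6  12.3   1.4] [ 7.8 12.8 13.9]
wrist brayer 1165 [ 612.1 -242.3   67.    30.3   -7.1] [14.1 27.6 34.9]
wrist jar 3414 [744.4   2.3  55.7  55.7 -41.5] [69.8 76.1 77.3]
wrist mug 1637 [7.418e+02 1.228e+02 8.020e+01 4.400e+01 2.000e-01] [81.3 90.3 92.1]
table 0.0012675489464099021
```

Fits agree across cameras to about 2 mm: box (572,-25) mm at yaw 2.1°, long block (430.6,381.5) at yaw 3.6°, insert (398,-339) at yaw about -77°. Now I check reach for the planned poses.

```bash
cat >> h.py <<'E'
from scipy.spatial.transform import Rotation as Ro
R0=Ro.from_matrix(np.array([[0,1,0],[1,0,0],[0,0,-1.]]).T)
def quat(alpha,pre=None):
    """tool down, jaws along world angle alpha(deg from +x); pre: extra world Rotation applied after"""
    R=Ro.from_euler('z',alpha,degrees=True)*R0
    if pre is not None: R=pre*R
    x,y,z,w=R.as_quat(); return np.array([w,x,y,z])
def T(msg=''):
    s=arm.state(); print(msg,'t=%.2f'%s['time_s'],np.round(s['position'],4),'open %.4f'%s['opening'],'F',np.round(s['force'],1)); return s
E
python3 - <<'E'
from h import *
print(arm.tip_extent, [a for a in dir(arm) if a[0]!='_'])
def t(n,p,q):
    r=arm.ik(p,q); print(n,None if r is None else np.round(r,2))
for a in (94,-86): t(f'rack{a}',[.431,.381,.056],quat(a)); t('up',[.431,.381,.18],quat(a))
for a in (92,-88): t(f'bench{a}',[.62,.225,.056],quat(a)); t(f'bench2{a}',[.62,.29,.056],quat(a)); t('box',[.57,-.068,.04],quat(a));t('up',[.57,-.068,.2],quat(a))
for a in (105,-75): t(f'baren{a}',[.46,.191,.03],quat(a))
for a in (2,92,-88): t(f'barenbox{a}',[.57,.03,.035],quat(a))
for a in (-77,103): t(f'ins{a}',[.4,-.315,.03],quat(a)); t(f'ins up{a}',[.4,-.315,.2],quat(a))
for a in (2,-178):
  for th in (0,10,12):
    t(f'insbox{a},{th}',[.55,-.025,.09],quat(a,Ro.from_rotvec(-np.radians(th)*np.array([0,1,0]))))
    t(f'insbox{a},{th}',[.55,-.025,.15],quat(a,Ro.from_rotvec(-np.radians(th)*np.array([0,1,0]))))
for a in (2,-178): t(f'bray{a}',[.615,-.31,.03],quat(a)); t('b2',[.607,-.02,.08],quat(a))
E
```

```text
0.011 ['Unreachable', 'command_gripper', 'cut_out', 'get_calibration', 'hand_in', 'ik', 'move_pose', 'read_camera', 'servo_line', 'set_joints', 'spot_point', 'state', 'tip_extent', 'wait']
rack94 [-0.48  0.59 -0.44  1.86  0.35  0.77  0.53]
up [-0.44  0.44 -0.49  1.77  0.24  1.    0.62]
rack-86 [-0.91  0.55  0.13  1.89 -0.11  0.71 -2.21]
up [-0.87  0.39  0.08  1.8  -0.04  0.96 -2.27]
bench92 [-0.18  0.69 -0.35  1.64  0.29  0.86  0.95]
bench292 [-0.28  0.73 -0.36  1.57  0.3   0.9   0.87]
box [ 0.25  0.59 -0.29  1.88  0.25  0.71  1.42]
up [ 0.28  0.39 -0.32  1.76  0.14  1.02  1.52]
bench-88 [-0.58  0.67  0.23  1.68 -0.2   0.82 -1.8 ]
bench2-88 [-0.66  0.71  0.23  1.61 -0.2   0.85 -1.89]
box [-0.16  0.58  0.26  1.91 -0.23  0.68 -1.3 ]
up [-0.2   0.37  0.31  1.79 -0.13  1.   -1.38]
baren105 [-0.18  0.53 -0.39  2.06  0.34  0.61  1.03]
baren-75 [-0.59  0.5   0.13  2.09 -0.12  0.56 -1.69]
barenbox2 [-0.11  0.58 -0.04  1.9   0.03  0.66 -0.13]
barenbox92 [ 0.1   0.6  -0.31  1.89  0.27  0.7   1.23]
barenbox-88 [-0.32  0.59  0.24  1.92 -0.22  0.66 -1.48]
ins-77 [ 0.32  0.53  0.33  2.07 -0.3   0.
[... 339 characters left out ...]
,10 [-0.02  0.3  -0.03  2.02  0.03  0.65 -0.04]
insbox2,12 [-0.03  0.38 -0.02  2.1   0.05  0.45 -0.05]
insbox2,12 [-0.02  0.29 -0.03  2.05  0.03  0.6  -0.04]
insbox-178,0 [-0.5   0.53  0.61  1.96 -0.42  0.78 -2.76]
insbox-178,0 [-0.52  0.44  0.62  1.91 -0.32  0.9  -2.84]
insbox-178,10 [-0.51  0.45  0.59  2.1  -0.49  0.54 -2.69]
insbox-178,10 [-0.54  0.34  0.61  2.05 -0.33  0.66 -2.84]
insbox-178,12 [-0.51  0.43  0.58  2.13 -0.51  0.49 -2.67]
insbox-178,12 [-0.55  0.32  0.61  2.08 -0.33  0.61 -2.84]
bray2 [ 0.36  0.74  0.05  1.59 -0.05  0.81  0.47]
b2 [-0.03  0.56 -0.02  1.79  0.02  0.8  -0.02]
bray-178 [-0.    0.83  0.63  1.62 -0.59  0.89 -2.25]
b2 [-0.48  0.63  0.61  1.82 -0.47  0.84 -2.74]
```

```bash
python3 - <<'E'
from h import *
T()
arm.move_pose([.431,.3815,.20],quat(93.7)); T('moved')
arm.command_gripper(0.05); T('grip')
im,d,cal=snap('wrist','w1'); np.savez('pics/w1.npz',im=im,W=unproj(d,cal))
for r in arm.cut_out('wrist','block_mid')[:2]: print(r['confidence'],r['box'])
W=unproj(d,cal).reshape(-1,3)
for nm,b in dict(L=(.33,.55,.35,.43,.063,.078),S=(.33,.55,.28,.345,.063,.078)).items():
    m=(W[:,0]>b[0])&(W[:,0]<b[1])&(W[:,1]>b[2])&(W[:,1]<b[3])&(W[:,2]>b[4])&(W[:,2]<b[5])
    print(nm,cv2.minAreaRect((W[m][:,:2]*1000).astype(np.float32)),np.median(W[m][:,2]))
E
```

```text
t=2.25 [ 0.625  -0.      0.2423] open 0.0857 F [ 0.6 -0.  -0.3]
moved t=3.83 [0.4323 0.3803 0.2   ] open 0.0856 F [ 0.6 -0.2  0.4]
grip t=4.28 [0.4312 0.3814 0.2   ] open 0.0498 F [-0.5  0.6  0.2]
0.91 [0.8083, 0.5042, 0.2723, 0.345]
0.62 [0.5575, 0.0226, 0.0825, 0.0286]
L ((430.678955078125, 380.5655517578125), (129.33981323242188, 27.793737411499023), 3.7000691890716553) 0.07113519267866686
S ((430.4774475097656, 312.4786682128906), (85.1970443725586, 28.248672485351562), 4.798189640045166) 0.07109402546374355
```

View pics/w1.png

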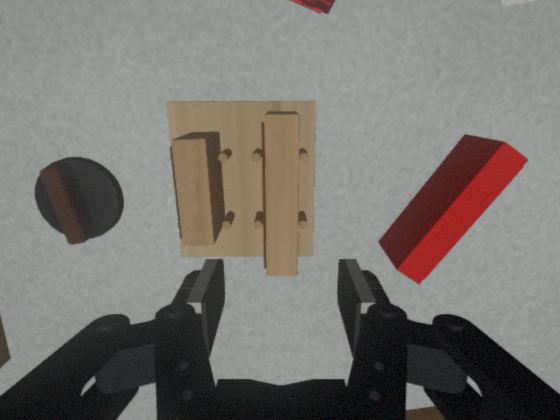

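Wrist view: the long wooden block spans (281,112) to (281,275) between four dowels, the short block is at (198,190), the red one is at (450,210) off the rack, and the baren is at (80,200). I grasp the long block and stand it on the bench.

```bash
python3 - <<'E'
from h import *
arm.servo_line([.4307,.381,.055],quat(93.7),velocity=0.2); T('down')
arm.command_gripper(0.0,60); T('gripped')
arm.servo_line([.4307,.381,.115],velocity=0.2); T('up')
arm.move_pose([.62,.225,.085],quat(92.1)); T('over')
im,d,cal=snap('scene','s2')
E
```

```text
down t=5.25 [0.4311 0.3817 0.056 ] open 0.0497 F [-0.2  0.1  0.3]
gripped t=5.58 [0.4314 0.3816 0.0565] open 0.0270 F [-1.5 -0.   6.6]
up t=6.03 [0.431  0.3809 0.1156] open 0.0268 F [-0.5 -0.1 -2. ]
over t=7.00 [0.6188 0.2262 0.0842] open 0.0264 F [-0.6  0.9 -2.2]
```

View pics/s2.png

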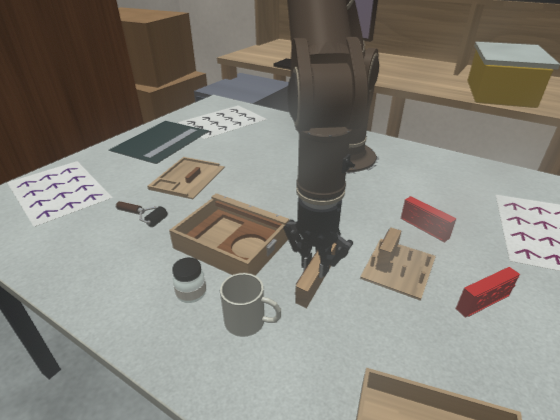

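```bash
python3 - <<'E'
from h import *
p=arm.state()['position']
print(arm.servo_line([.62,.225,.042],velocity=0.06,until_force=5)); T('down')
arm.command_gripper(0.085); s=T('open')
im,d,cal=snap('wrist','w3')
arm.servo_line([.62,.225,.055],velocity=0.1)
arm.servo_line([.622,.283,.055],velocity=0.08); T('pushed')
arm.servo_line([.60,.24,.20],velocity=0.3); T('up')
im,d,cal=snap('wrist','w4'); np.savez('pics/w4.npz',im=im,W=unproj(d,cal))
E
```

```text
True
down t=7.53 [0.6197 0.2253 0.0593] open 0.0268 F [ 1.3 -0.   0.1]
open t=8.13 [0.6196 0.2251 0.0606] open 0.0855 F [-0.7 -0.8 -0.9]
pushed t=9.31 [0.6221 0.2824 0.0548] open 0.0849 F [-0.9 -1.2  0.6]
up t=9.97 [0.6002 0.2391 0.2008] open 0.0849 F [ 0.4  0.1 -0.4]
```

View pics/w4.png

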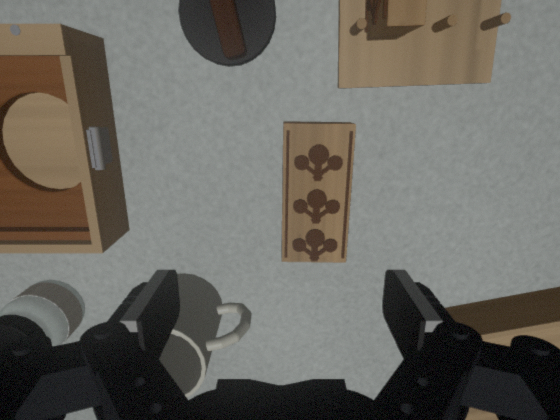

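View pics/w3.png

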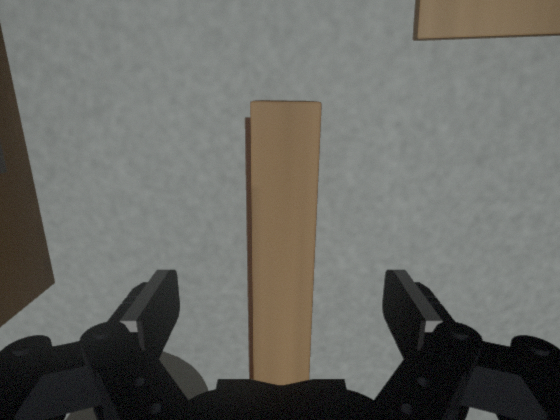

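The block lies flat, carved face up (dark leaves, centred at (318,192)). I measure it and re-measure the baren.

```bash
cat >> h.py <<'E'
def fit(W,b):
    W=W.reshape(-1,3)
    m=(W[:,0]>b[0])&(W[:,0]<b[1])&(W[:,1]>b[2])&(W[:,1]<b[3])&(W[:,2]>b[4])&(W[:,2]<b[5])
    P=W[m]
    if len(P)<10: return None
    from scipy.spatial import cKDTree
    n=np.array([len(k) for k in cKDTree(P).query_ball_point(P,0.004)]); P=P[n>=4]
    (cx,cy),(w,h),a=cv2.minAreaRect((P[:,:2]*1000).astype(np.float32))
    if w<h: w,h=h,w;a+=90
    return np.round([cx,cy,w,h,(a+90)%180-90,np.median(P[:,2])*1000],1)
E
python3 - <<'E'
from h import *
W=np.load('pics/w4.npz')['W']
print('block',fit(W,(.52,.72,.2,.36,.022,.036)))
print('barenh',fit(W,(.38,.54,.13,.26,.03,.045)))
print('baren',fit(W,(.38,.54,.13,.26,.006,.045)))
E
```

```text
block [608.3 271.3 130.   62.1   1.2  27.3]
barenh [473.7 193.6  42.5  18.1  15.1  36.8]
baren [474.6 190.2  79.1  49.1 -88.1  13.6]
```

```bash
python3 - <<'E'
from h import *
for n,tcp in (('w1',.2),('w4',.2008)):
    W=np.load(f'pics/{n}.npz')['W']
    P=W[200:400].reshape(-1,3); P=P[np.isfinite(P).all(1)&(P[:,2]>.15)]
    print(n,len(P),np.round(P[np.argsort(P[:,2])[:200:20]],3), 'tip below tcp',tcp-np.percentile(P[:,2],[0.2,1,3]))
E
```

```text
w1 34427 [[0.425 0.356 0.193]
 [0.424 0.406 0.194]
 [0.433 0.406 0.195]
 [0.44  0.407 0.195]
 [0.424 0.356 0.196]
 [0.42  0.405 0.196]
 [0.432 0.356 0.197]
 [0.437 0.356 0.197]
 [0.422 0.349 0.197]
 [0.418 0.406 0.198]] tip below tcp [ 4.54952229e-03  7.94174826e-05 -6.57994476e-03]
w4 30998 [[0.602 0.196 0.203]
 [0.599 0.196 0.204]
 [0.594 0.196 0.205]
 [0.61  0.197 0.205]
 [0.596 0.281 0.205]
 [0.598 0.197 0.206]
 [0.599 0.197 0.206]
 [0.594 0.196 0.206]
 [0.599 0.196 0.206]
 [0.607 0.282 0.207]] tip below tcp [-0.00420099 -0.00745845 -0.01216513]
```

```bash
python3 - <<'E'
from h import *
from scipy.spatial import cKDTree
ce=np.array([.572,-.025]);a=np.radians(2.1);R=np.array([[np.cos(a),-np.sin(a)],[np.sin(a),np.cos(a)]])
for f in ['scene0','side0','wrist0','w4']:
    W=np.load(f'pics/{f}.npz')['W'].reshape(-1,3); W=W[np.isfinite(W).all(1)]
    L=np.c_[(W[:,:2]-ce)@R*1000,W[:,2]*1000]
    b=np.median(L[(L[:,0]>85)&(L[:,0]<95)&(abs(L[:,1])<100)][:,2]) if 1 else 0
    top=L[(L[:,2]>50)&(L[:,2]<68)&(abs(L[:,0])<120)&(abs(L[:,1])<130)]
    def pc(v,q): return np.round(np.percentile(v,q),1) if len(v)>20 else None
    mid=top[abs(top[:,1])<80]
    xw=mid[mid[:,0]>60]; xm=mid[mid[:,0]<-50]
    side=top[abs(top[:,0])<60]
    yp=side[(side[:,1]>90)&(abs(side[:,0])>25)]; ym=side[(side[:,1]<-90)&(abs(side[:,0])>25)]
    print(f,'z0',b,'+x wall(80..88)',pc(xw[:,0],[2,98]),'lip(-88..-68)',pc(xm[:,0],[2,98]),'+y(104..112)',pc(yp[:,1],[2,98]),'-y(-112..-104)',pc(ym[:,1],[2,98]))
    # slopes
    fl=L[(L[:,2]>2)&(L[:,2]<11)&(abs(L[:,0])<75)&(L[:,1]<0)&(L[:,1]>-90)]
    print('   longrec x(-69..69) y(-79..-9)',pc(fl[:,0],[1,99]),pc(fl[:,1],[1,99]))
    fl=L[(L[:,2]>2)&(L[:,2]<11)&(abs(L[:,0])<60)&(L[:,1]>5)&(L[:,1]<102)]
    print('   round x(-44..44) y(10..98)',pc(fl[:,0],[.5,99.5]),pc(fl[:,1],[.5,99.5]))
E
```

```text
scene0 z0 392.8930559734175 +x wall(80..88) [79.4 89.1] lip(-88..-68) [-89. -67.] +y(104..112) [100.8 110.1] -y(-112..-104) [-114.6 -105.3]
   longrec x(-69..69) y(-79..-9) [-70.2  34.9] [-82.7 -21.1]
   round x(-44..44) y(10..98) [-45.4  32.3] [ 7.3 66.7]
side0 z0 331.9016484988996 +x wall(80..88) [77.9 90.5] lip(-88..-68) [-88.4 -66.5] +y(104..112) [102.6 113.7] -y(-112..-104) [-115.4 -101.2]
   longrec x(-69..69) y(-79..-9) [-21.4  72.1] [-82.3 -20.1]
   round x(-44..44) y(10..98) [-23.2  47. ] [ 7.9 52.6]
wrist0 z0 309.4266025054499 +x wall(80..88) [80.  87.9] lip(-88..-68) [-87.6 -67.7] +y(104..112) [102.  109.8] -y(-112..-104) [-113.9 -105.3]
   longrec x(-69..69) y(-79..-9) [-68.8  67.6] [-81.2 -15.1]
   round x(-44..44) y(10..98) [-42.9  41.6] [ 9.3 93.9]
w4 z0 57.07313806256914 +x wall(80..88) [79.8 87.6] lip(-88..-68) [-87.3 -67.7] +y(104..112) [102.  110.6] -y(-112..-104) None
   longrec x(-69..69) y(-79..-9) None None
   round x(-44..44) y(10..98) [-41.8  42.9] [ 8.4 72.5]
```

```bash
cat >> h.py <<'E'
BC=np.array([.572,-.0267]);BY=2.1
def bx(x,y,z):
    a=np.radians(BY);return [BC[0]+(x*np.cos(a)-y*np.sin(a))/1000,BC[1]+(x*np.sin(a)+y*np.cos(a))/1000,z]
E
python3 - <<'E'
from h import *
arm.move_pose([.6083,.2713,.06],quat(91.2)); T('over')
arm.servo_line([.6083,.2713,.0175],velocity=0.1); T('down')
arm.command_gripper(0.0,70); T('gripped')
arm.servo_line([.6083,.2713,.12],velocity=0.25); s=T('up')
p=bx(0,-44,.12)
arm.move_pose(p,quat(92.1)); T('overbox')
im,d,cal=snap('wrist','w5'); np.savez('pics/w5.npz',im=im,W=unproj(d,cal))
snap('scene','s5')
E
```

```text
over t=10.64 [0.6083 0.2715 0.0599] open 0.0847 F [0.1 1.6 0.4]
down t=11.22 [0.6083 0.2713 0.0175] open 0.0853 F [ 0.8 -0.8  0.2]
gripped t=11.57 [0.609  0.2718 0.0187] open 0.0608 F [-0.5 -0.   6.2]
up t=12.12 [0.6082 0.271  0.1203] open 0.0606 F [ 0.1  0.4 -1.5]
overbox t=13.42 [ 0.574  -0.0688  0.1199] open 0.0600 F [ 0.1  0.7 -1. ]
```

View pics/w5.png

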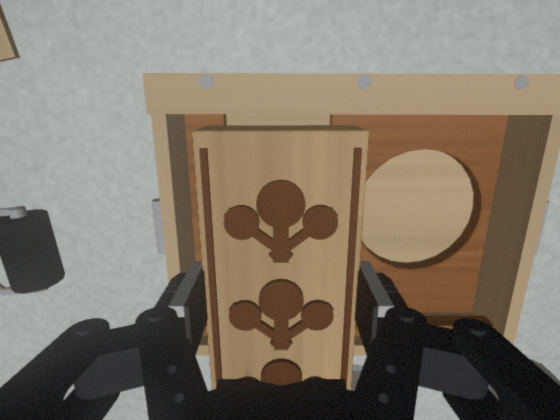

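View pics/s5.png

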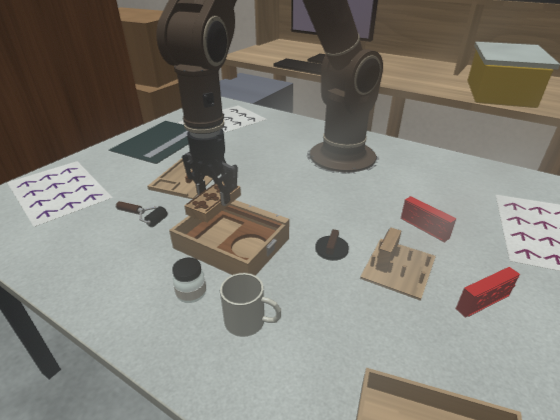

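```bash
python3 - <<'E'
from h import *
W=np.load('pics/w5.npz')['W']; s=arm.state(); print(s['position'])
print('block',fit(W,(.48,.70,-.12,-.02,.118,.134)))
P=W.reshape(-1,3);P=P[np.isfinite(P).all(1)];a=np.radians(2.1);R=np.array([[np.cos(a),-np.sin(a)],[np.sin(a),np.cos(a)]])
L=np.c_[(P[:,:2]-BC)@R*1000,P[:,2]*1000]
def pc(v,q): return np.round(np.percentile(v,q),1) if len(v)>20 else None
B=L[(L[:,2]>118)&(L[:,2]<136)&(L[:,0]<15)&(abs(L[:,1]+44)<40)]; print('blk local x,y',pc(B[:,0],[.5]),[pc(B[(B[:,0]>k)&(B[:,0]<k+10)][:,1],[1,99]) for k in (-60,-50,-40,-30)],np.median(B[:,2]))
t=L[(L[:,2]>52)&(L[:,2]<68)]
print('lip',pc(t[t[:,0]<-50][:,0],[2,98])); 
for k in (-50,-20,0): print('y walls',pc(t[(abs(t[:,0]-k)<10)&(t[:,1]>90)&(t[:,1]<113)][:,1],[2,98]),pc(t[(abs(t[:,0]-k)<10)&(t[:,1]<-90)&(t[:,1]>-118)][:,1],[2,98]))
f=L[(L[:,2]>2)&(L[:,2]<11)&(abs(L[:,0])<60)&(L[:,1]>5)&(L[:,1]<102)]; print('round',pc(f[:,0],[.5,99.5]),pc(f[:,1],[.5,99.5]))
f=L[(L[:,2]>58)&(L[:,2]<68)&(L[:,0]<-60)]
print('lip z',np.median(f[:,2]), 'lip y ends',pc(f[:,1],[.5,99.5]))
for y in (-80,0,80): g=f[abs(f[:,1]-y)<15]; print(pc(g[:,0],[2,98]))
E
```

```text
[ 0.57411161 -0.06856341  0.11995653]
block [564.6 -69.3 112.3  87.9   2.1 128.3]
blk local x,y [-64.9] [array([-72.7, -12.4]), array([-72.7, -12.5]), array([-72.6, -12.4]), array([-72.6, -12.3])] 128.39049022842624
lip [-87.2 -55.2]
y walls [102.9 111.3] [-112.2 -104.1]
y walls [102.9 111.6] [-114.2 -104.1]
y walls [102.8 111.5] [-115.2 -104.2]
round [-40.   43.5] [18.8 96.9]
lip z 63.25335510441868 lip y ends [-111.2   99.9]
[-87.5 -68.1]
[-87.1 -67.7]
[-87.3 -67.8]
```

```bash
python3 - <<'E'
from h import *
arm.servo_line(bx(0,-43.5,.05),velocity=0.15); T('mid')
print(arm.servo_line(bx(0,-43.5,.0245),velocity=0.06,until_force=12)); T('down')
arm.command_gripper(0.072); T('open')
arm.servo_line(bx(0,-43.5,.13),velocity=0.3)
im,d,cal=snap('wrist','w6'); W=unproj(d,cal);np.savez('pics/w6.npz',im=im,W=W)
a=bx(0,-44,0); print(fit(W,(a[0]-.08,a[0]+.08,a[1]-.045,a[1]+.04,.028,.042)))
T()
E
```

```text
mid t=14.13 [ 0.574  -0.0696  0.0503] open 0.0603 F [ 0.2  0.7 -0.5]
True
down t=14.58 [ 0.5734 -0.0704  0.0247] open 0.0600 F [-0.9 -0.2  7. ]
open t=14.86 [ 0.5727 -0.0703  0.0239] open 0.0719 F [-0.5 -1.   0.2]
[577.6 -75.7 139.3  84.9   2.1  33.3]
 t=15.41 [ 0.5732 -0.0703  0.1299] open 0.0721 F [ 0.4 -1.2 -0.7]
```

View pics/w6.png

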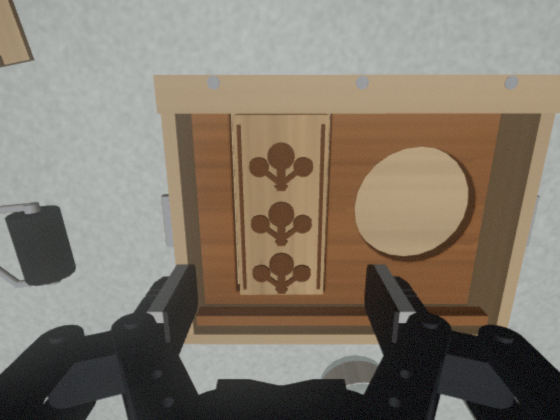

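The block sits in the long recess, face up (281,215), top at 33 mm. Now the baren.

```bash
python3 - <<'E'
from h import *
W=np.load('pics/w1.npz')['W']; print('w1 h',fit(W,(.38,.54,.12,.26,.031,.045)),fit(W,(.38,.54,.12,.26,.008,.016)))
arm.command_gripper(0.04)
arm.move_pose([.46,.191,.15],quat(105)); T('over')
im,d,cal=snap('wrist','w7'); W=unproj(d,cal);np.savez('pics/w7.npz',im=im,W=W)
print('w7 h',fit(W,(.38,.54,.12,.26,.031,.045)),fit(W,(.38,.54,.12,.26,.008,.016)))
E
```

```text
w1 h [459.1 190.6  72.2  18.4  15.7  36.7] [457.7 190.5  79.   76.5  81.7  13.1]
over t=16.92 [0.461  0.1895 0.1499] open 0.0397 F [0.7 0.  0.1]
w7 h [458.7 189.4  70.7  18.   14.9  36.8] [458.3 189.4  79.4  77.2 -77.7  13.2]
```

View pics/w7.png

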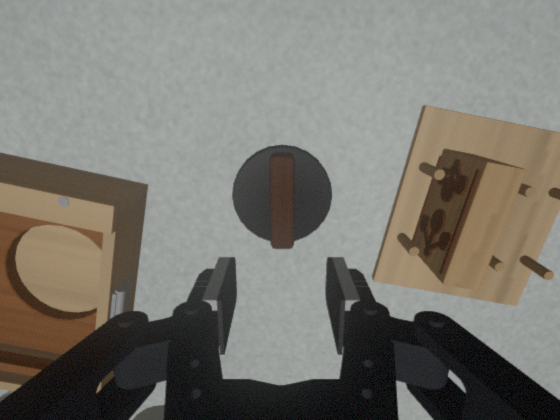

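```bash
python3 - <<'E'
from h import *
arm.servo_line([.459,.190,.026],quat(105.2),velocity=0.2); T('down')
arm.command_gripper(0.0,60); T('gripped')
arm.servo_line([.459,.190,.13],velocity=0.25)
arm.move_pose(bx(0,54,.12),quat(92.1)); 
arm.servo_line(bx(0,54,.055),velocity=0.15); T('over')
print(arm.servo_line(bx(0,54,.0315),velocity=0.06,until_force=12)); T('down')
arm.command_gripper(0.04); T('open')
arm.servo_line(bx(0,45,.16),velocity=0.3)
im,d,cal=snap('wrist','w8'); W=unproj(d,cal);np.savez('pics/w8.npz',im=im,W=W)
a=bx(0,54,0);print(np.round(a,4),fit(W,(a[0]-.05,a[0]+.05,a[1]-.05,a[1]+.05,.037,.045)),fit(W,(a[0]-.05,a[0]+.05,a[1]-.045,a[1]+.048,.014,.022)))
T()
E
```

```text
down t=17.73 [0.4596 0.1901 0.0265] open 0.0400 F [-0.2 -0.  -0. ]
gripped t=18.06 [0.4601 0.1903 0.0274] open 0.0166 F [-1.  -0.7  7.4]
over t=20.02 [0.5701 0.0283 0.0554] open 0.0165 F [-0.  -0.  -0.7]
True
down t=20.43 [0.5705 0.0271 0.0328] open 0.0164 F [-0.3  0.1  3.9]
open t=20.77 [0.5697 0.0271 0.0324] open 0.0399 F [ 0.3 -0.2  0.4]
[0.57   0.0273 0.    ] [562.3  47.4  82.   59.3   2.1  42.8] [570.   28.8  99.9  92.9   0.   19.2]
 t=21.40 [0.5699 0.0181 0.1597] open 0.0400 F [ 0.8  0.5 -0.3]
```

View pics/w8.png

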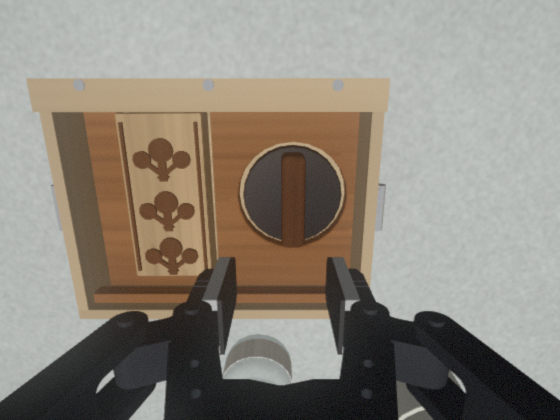

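The baren lies in the round recess, handle up (292,195). Next, a look at the insert.

```bash
python3 - <<'E'
from h import *
arm.move_pose([.36,-.328,.22],quat(-77)); T('over')
im,d,cal=snap('wrist','w9'); W=unproj(d,cal);np.savez('pics/w9.npz',im=im,W=W)
print('panel',fit(W,(.25,.53,-.48,-.2,.003,.018)),'pull',fit(W,(.34,.46,-.4,-.26,.023,.035)))
E
```

```text
over t=23.09 [ 0.3605 -0.3273  0.2195] open 0.0400 F [-0.5  1.2  0.3]
panel [ 399.2 -349.5  238.   217.1  -84.8    6.4] pull [ 393.8 -322.    69.5   13.7   12.8   27.9]
```

View pics/w9.png

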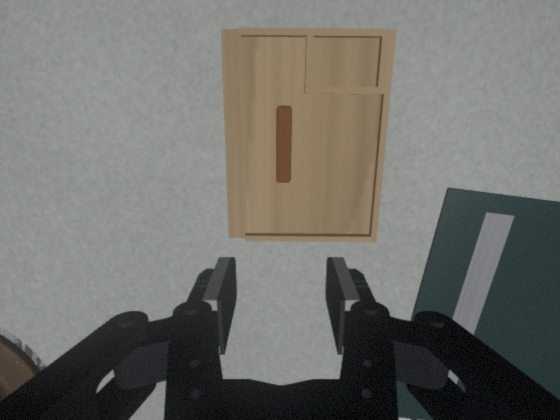

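Insert: bare edge at left (228,130), pull at (284,145), pocket at top right (345,62), and the side rims stop short of the bare edge. I grasp the pull.

```bash
cat >> h.py <<'E'
def ins_pose(Ex,Ez,th,G,y=0.0):
    """box-frame: bare edge lower corner at (Ex,Ez) mm, tilt th deg; G = TCP rel. insert mid in insert frame (mm). Returns TCP pos, quat"""
    Rt=Ro.from_euler('y',-th,degrees=True)
    M=np.array([Ex,y,Ez])-Rt.apply([-77,0,-2.5])
    P=M+Rt.apply(G)
    w=bx(P[0],P[1],P[2]/1000)
    Rw=Ro.from_euler('z',BY,degrees=True)*Rt*R0
    x,yy,z,ww=Rw.as_quat()
    return w,np.array([ww,x,yy,z])
E
python3 - <<'E'
from h import *
arm.move_pose([.3938,-.321,.07],quat(-77.1)); T('over')
arm.servo_line([.3938,-.321,.018],velocity=0.12); T('down')
arm.command_gripper(0.0,90); s=T('gripped')
print(Ro.from_quat(np.roll(s['orientation'],-1)).as_matrix().round(3))
arm.servo_line([.3938,-.321,.15],velocity=0.25); s=T('up')
G=[-20,0,17]
p,q=ins_pose(-62,90,9,G); print(p,q)
arm.move_pose(p,q); arm.wait(0.1); s=T('overbox')
im,d,cal=snap('wrist','w10'); W=unproj(d,cal);np.savez('pics/w10.npz',im=im,W=W)
for c in('scene','side'):
    im,d,cal=snap(c,c+'10');np.savez(f'pics/{c}10.npz',im=im,W=unproj(d,cal))
E
```

```text
over t=23.81 [ 0.3941 -0.3213  0.0705] open 0.0403 F [-0.1 -0.3  0.2]
down t=24.39 [ 0.3942 -0.3216  0.019 ] open 0.0406 F [-0.2 -0.1 -0.6]
gripped t=24.75 [ 0.3945 -0.3215  0.0193] open 0.0119 F [-1.4  0.9  8. ]
[[ 0.975  0.223  0.002]
 [ 0.223 -0.975 -0.001]
 [ 0.001  0.001 -1.   ]]
up t=25.43 [ 0.3933 -0.3204  0.1492] open 0.0120 F [-0.8 -0.1 -3.1]
[np.float64(0.563253641402226), np.float64(-0.027020714410493276), np.float64(0.11817668714889835)] [0.05445299 0.6918909  0.71772638 0.05648629]
overbox t=26.81 [ 0.563  -0.029   0.1181] open 0.0120 F [ 0.4  0.3 -2.7]
```

View pics/w10.png

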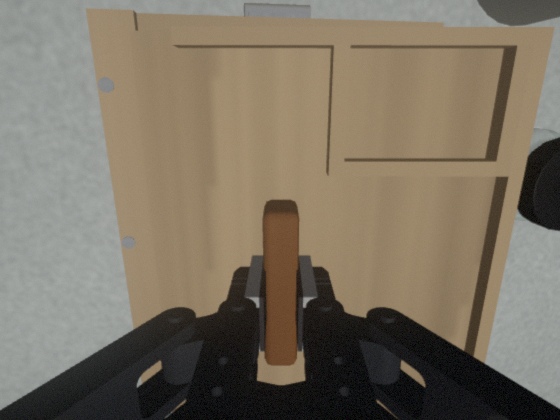

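View pics/scene10.png

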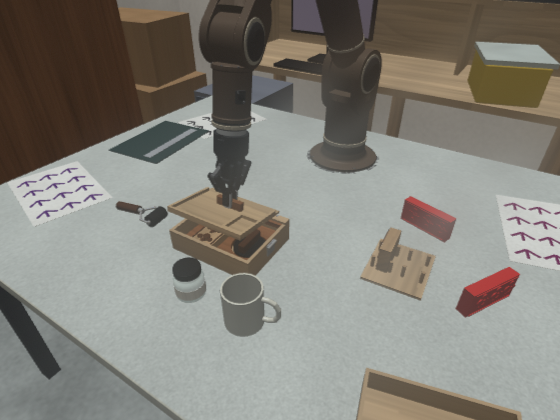

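```bash
python3 - <<'E'
from h import *
def pc(v,q): return np.round(np.percentile(v,q),1) if len(v)>20 else None
a=np.radians(2.1);R=np.array([[np.cos(a),-np.sin(a)],[np.sin(a),np.cos(a)]])
for f in('w10','scene10','side10'):
    P=np.load(f'pics/{f}.npz')['W'].reshape(-1,3);P=P[np.isfinite(P).all(1)]
    L=np.c_[(P[:,:2]-BC)@R*1000,P[:,2]*1000]
    # panel upper surface candidates
    x,y,z=L.T
    exp=90+5+(x+62)*np.tan(np.radians(9))
    m=(x>-75)&(x<100)&(abs(y)<115)&(abs(z-exp)<14)
    Q=L[m]
    pm=(abs(z-exp)<4)&(x>-58)&(x<70)&(abs(y)<90)&((abs(y)>45)|(x>5))&~((x>-8)&(y>45))
    A=np.c_[L[pm][:,:2],np.ones(pm.sum())]; co,_,_,_=np.linalg.lstsq(A,L[pm][:,2],rcond=None); co=np.array(co)
    print(f,pm.sum(),'slope deg x,y',np.degrees(np.arctan(co[:2])).round(2),'z at E',co[2]-62*co[0])
    for yy in (-70,70):
        g=Q[abs(Q[:,1]-yy)<12]; print('  x extent near y',yy,pc(g[:,0],[.5,99.5]), 'z',pc(g[g[:,0]<-55][:,2],[50]))
    for xx in (-50,0,40):
        g=Q[abs(Q[:,0]-xx)<8]; print('  y ext near x',xx,pc(g[:,1],[.5,99.5]))
s=arm.state()['position'];print(s,ins_pose(-62,90,9,[-20,0,17])[0])
E
```

```text
w10 35142 slope deg x,y [ 8.84 -0.13] z at E 96.60176849446131
  x extent near y -70 [-59.8  64.9] z None
  x extent near y 70 [-62.7  86.7] z [96.8]
  y ext near x -50 [-24.2  97.3]
  y ext near x 0 [-65.   97.2]
  y ext near x 40 [-22.6  97. ]
scene10 1108 slope deg x,y [ 8.8  -0.13] z at E 95.51481459154525
  x extent near y -70 [-52.7  88.4] z None
  x extent near y 70 [-62.4  89.3] z [95.7]
  y ext near x -50 [-100.4   97.8]
  y ext near x 0 [-100.8   97.8]
  y ext near x 40 [-100.4   97.6]
side10 472 slope deg x,y [ 9.01 -0.1 ] z at E 95.0464935373786
  x extent near y -70 [-63.7  85.2] z None
  x extent near y 70 [-61.9  88.3] z None
  y ext near x -50 [-98.6 101.5]
  y ext near x 0 [-87.7 101.2]
  y ext near x 40 [-37.8 101.4]
[ 0.56319154 -0.02819665  0.11828357] [np.float64(0.563253641402226), np.float64(-0.027020714410493276), np.float64(0.11817668714889835)]
```

The held insert measures as planned: tilt 8.8–9.0°, bare edge at x -62, z as expected. Now I tuck it in.

```bash
python3 - <<'E'
from h import *
G=[-20,0,16.8];y=0.8
def go(Ex,Ez,th,v,f=None,n=''):
    p,q=ins_pose(Ex,Ez,th,G,y); r=arm.servo_line(p,q,velocity=v,until_force=f); s=T(f'{n} stop={r}')
    return r,s
go(-62,60,9,.15,None,'above')
go(-62,47.9,9,.06,20,'low')
go(-77.3,47.7,9,.06,20,'slid')
for c in('wrist','scene','side'):
    im,d,cal=snap(c,c+'11');np.savez(f'pics/{c}11.npz',im=im,W=unproj(d,cal))
E
```

```text
above stop=False t=27.31 [ 0.5627 -0.0264  0.0876] open 0.0117 F [ 0.7  0.6 -2.7]
low stop=False t=27.66 [ 0.5631 -0.0262  0.0757] open 0.0123 F [-0.6 -0.8 -1.7]
slid stop=False t=28.07 [ 0.5475 -0.0269  0.0759] open 0.0117 F [-0.4  0.6 -1.6]
```

View pics/wrist11.png

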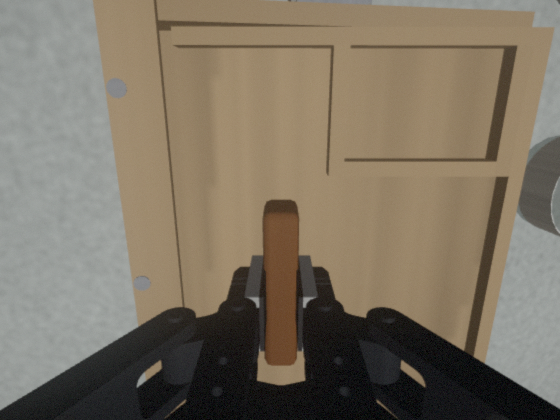

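View pics/scene11.png

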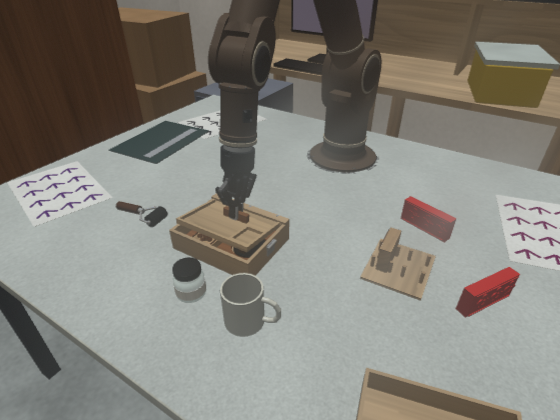

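The bare edge is under the lip (edge hidden along the line from (160,30) to (183,300)) with no contact force. I lower the other edge.

```bash
python3 - <<'E'
from h import *
G=[-20,0,16.8];y=0.8
def go(Ex,Ez,th,v,f=None,n=''):
    p,q=ins_pose(Ex,Ez,th,G,y); r=arm.servo_line(p,q,velocity=v,until_force=f); s=T(f'{n} stop={r}')
    return r,s
go(-77.3,47.2,4,.03,15,'half')
go(-77.3,46.4,0,.03,15,'flat')
im,d,cal=snap('wrist','w12');np.savez('pics/w12.npz',im=im,W=unproj(d,cal))
snap('scene','s12')
E
```

```text
half stop=False t=28.56 [ 0.5504 -0.0266  0.07  ] open 0.0121 F [ 0.2 -0.1 -2.3]
flat stop=False t=28.88 [ 0.5515 -0.0266  0.0654] open 0.0119 F [-0.8  0.5 -2.2]
```

View pics/w12.png

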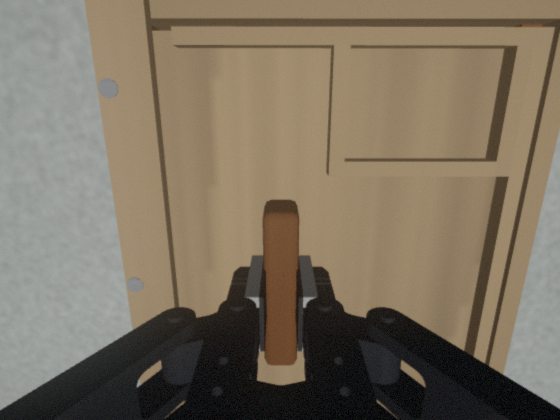

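```bash
python3 - <<'E'
from h import *
G=[-20,0,16.8]
p,q=ins_pose(-77.3,44.0,0,G,.8); print(arm.servo_line(p,q,velocity=.02,until_force=5)); T('press')
arm.command_gripper(0.036); T('open')
p[2]=.16; arm.servo_line(p,velocity=.3); T('up')
arm.move_pose([.60,-.2,.24],quat(2.1)); arm.wait(.1)
for c in('wrist','scene','side'):
    im,d,cal=snap(c,c+'13');np.savez(f'pics/{c}13.npz',im=im,W=unproj(d,cal))
T()
E
```

```text
True
press t=29.18 [ 0.5511 -0.0268  0.0653] open 0.0120 F [-1.  -0.4  5.7]
open t=29.54 [ 0.5505 -0.0268  0.0642] open 0.0361 F [-0.2  0.1 -0.1]
up t=30.01 [ 0.5522 -0.0267  0.1612] open 0.0359 F [-0.8 -0.2 -0.8]
 t=31.07 [ 0.5999 -0.198   0.2394] open 0.0357 F [ 0.4 -0.6  0.1]
```

View pics/wrist13.png

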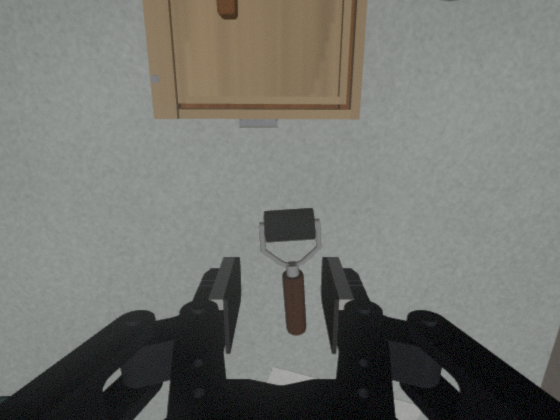

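View pics/scene13.png

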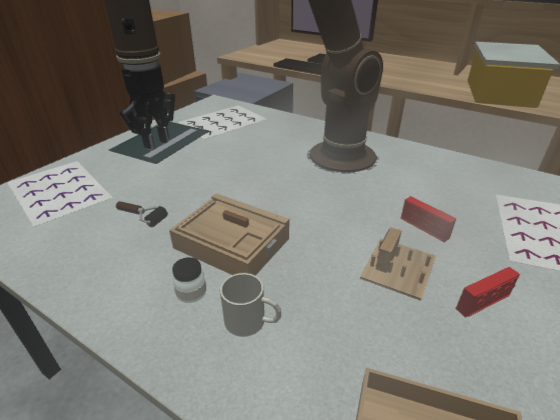

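```bash
cat > panel.py <<'E'
from h import *
import sys
def pc(v,q): return np.round(np.percentile(v,q),1) if len(v)>20 else None
a=np.radians(2.1);R=np.array([[np.cos(a),-np.sin(a)],[np.sin(a),np.cos(a)]])
for f in sys.argv[1:]:
    P=np.load(f'pics/{f}.npz')['W'].reshape(-1,3);P=P[np.isfinite(P).all(1)]
    L=np.c_[(P[:,:2]-BC)@R*1000,P[:,2]*1000]
    x,y,z=L.T
    pm=(abs(z-51)<4)&(x>-58)&(x<62)&(abs(y)<88)&((abs(y)>45)|(x>5)|(x<-35))&~((x>-8)&(y>42))
    if pm.sum()<30: print(f,pm.sum()); continue
    A=np.c_[L[pm][:,:2],np.ones(pm.sum())]; co=np.linalg.lstsq(A,L[pm][:,2],rcond=None)[0]
    t=L[(z>0.0)&(abs(z-59)<2.5)&(abs(x)<78)&(abs(y)<102)]
    print(f,pm.sum(),'slope deg',np.degrees(np.arctan(co[:2])).round(2),'z centre(51)',co[2].round(1))
E
python3 panel.py wrist13 scene13 side13
python3 - <<'E'
from h import *
for f in ('wrist13','scene13','side13'):
    W=np.load(f'pics/{f}.npz')['W']; a=bx(-20,0,0)
    print(f,'pull exp',np.round(a,4),fit(W,(a[0]-.03,a[0]+.03,a[1]-.05,a[1]+.05,.067,.08)))
    print('  brayer',fit(W,(.54,.7,-.42,-.2,.008,.045)),'handle',fit(W,(.55,.7,-.42,-.295,.02,.04)),'roller',fit(W,(.55,.7,-.265,-.2,.02,.04)))
E
```

```text
wrist13 11220 slope deg [-0.02  0.  ] z centre(51) 52.3
scene13 1344 slope deg [-0.07  0.11] z centre(51) 50.9
side13 682 slope deg [0.07 0.01] z centre(51) 50.9
wrist13 pull exp [ 0.552  -0.0274  0.    ] [551.9 -57.1  13.8  10.6   5.3  73.6]
  brayer [ 614.2 -307.6  151.8   65.4  -85.7   27.6] handle [ 618.7 -338.7   89.3   23.6  -84.9   26.9] roller [ 6.108e+02 -2.475e+02  6.580e+01  3.470e+01 -1.000e-01  3.210e+01]
scene13 pull exp [ 0.552  -0.0274  0.    ] [552.2 -26.1  67.8  11.9 -88.1  72. ]
  brayer [ 616.2 -307.   151.7   61.6  -86.8   23.9] handle [ 622.6 -338.8   87.7   16.2  -84.8   25.2] roller [ 611.2 -240.    58.4   28.5  -13.6   28.5]
side13 pull exp [ 0.552  -0.0274  0.    ] [550.3 -29.8  26.4   1.  -81.8  72.1]
  brayer [ 5.992e+02 -2.354e+02  2.350e+01  2.100e+00 -5.000e-01  2.630e+01] handle [ 0.  0.  0.  0.  0. nan] roller [ 5.992e+02 -2.354e+02  2.350e+01  2.100e+00 -5.000e-01  2.630e+01]
  return _methods._mean(a, axis=axis, dtype=dtype,
  ret = ret.dtype.type(ret / rcount)
```

The insert is flat (slope under 0.1°, upper face at 51 mm). Brayer: roller at (290,224), handle down to (295,330). I grasp its handle.

```bash
python3 - <<'E'
from h import *
arm.command_gripper(0.05)
arm.move_pose([.6165,-.316,.07],quat(5)); T('over')
arm.servo_line([.6165,-.316,.015],velocity=0.12); T('down')
arm.command_gripper(0.0,110); s=T('gripped')
arm.servo_line([.6165,-.316,.16],velocity=0.2); s=T('up')
# roller target box (35,73.5); grip 68 behind
arm.move_pose(bx(35,5,.14),quat(2.1)); arm.wait(.15); T('overbox')
for c in('wrist','scene','side'):
    im,d,cal=snap(c,c+'14');np.savez(f'pics/{c}14.npz',im=im,W=unproj(d,cal))
E
python3 - <<'E'
import cv2,numpy as np
a=cv2.imread('pics/scene14.png')[140:300,120:330];cv2.imwrite('pics/crop14.png',cv2.resize(a,None,fx=3.5,fy=3.5,interpolation=cv2.INTER_CUBIC))
E
```

```text
over t=32.20 [ 0.6178 -0.315   0.0713] open 0.0501 F [0.4 0.2 0.4]
down t=32.81 [ 0.6171 -0.3158  0.0157] open 0.0501 F [0.1 0.2 0.4]
gripped t=33.18 [ 0.6172 -0.3164  0.0166] open 0.0209 F [-1.1 -0.1  5.4]
up t=34.06 [ 0.6156 -0.3157  0.1586] open 0.0210 F [ 0.4  0.4 -2.1]
overbox t=35.35 [ 0.6071 -0.0226  0.1399] open 0.0207 F [-0.1  0.  -1.8]
```

View pics/wrist14.png

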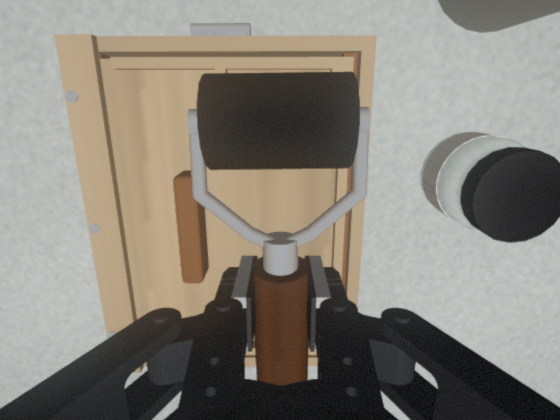

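View pics/crop14.png

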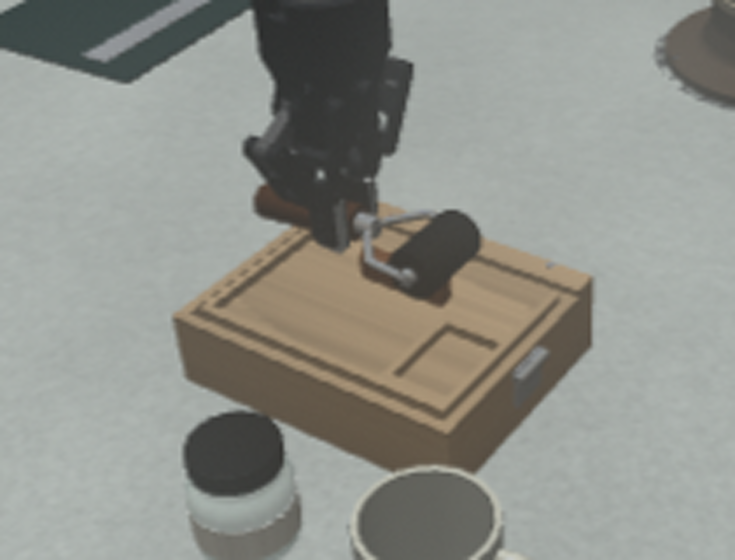

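```bash
python3 panel.py wrist14 scene14; python3 - <<'E'
from h import *
def pc(v,q): return np.round(np.percentile(v,q),1) if len(v)>20 else None
a=np.radians(2.1);R=np.array([[np.cos(a),-np.sin(a)],[np.sin(a),np.cos(a)]])
for f in('wrist14','scene14','side14','scene13','side13'):
    P=np.load(f'pics/{f}.npz');I=P['im'].reshape(-1,3);P=P['W'].reshape(-1,3);k=np.isfinite(P).all(1);P=P[k];I=I[k]
    L=np.c_[(P[:,:2]-BC)@R*1000,P[:,2]*1000]
    if '14' in f:
        m=(L[:,2]>100)&(L[:,2]<175)&(L[:,1]>48)&(L[:,1]<110)&(abs(L[:,0]-35)<45)&(I.max(1)<70)
        Q=L[m]; print(f,'roller n',m.sum(),'x',pc(Q[:,0],[1,99]),'y',pc(Q[:,1],[1,99]),'z',pc(Q[:,2],[1,50,99]))
        # sides height
        for s in(-1,1): g=Q[(Q[:,0]-35)*s>10]; print('    ',s,pc(g[:,2],[98]),pc(g[:,1],[1,99]))
    m=(L[:,2]>56.5)&(L[:,2]<62)&(abs(L[:,0])<78)&(abs(L[:,1])<102)&(L[:,0]>-60)
    Q=L[m]; h=[]
    g=Q[(Q[:,1]>40)&(Q[:,1]<58)&(Q[:,0]>5)&(Q[:,0]<62)]; print(f,'pocket -y wall y (outer..52)',pc(g[:,1],[2,50,98]))
    g=Q[(Q[:,0]>-10)&(Q[:,0]<12)&(Q[:,1]>56)&(Q[:,1]<90)]; print('   pocket -x wall x (..5)',pc(g[:,0],[2,50,98]))
    g=Q[(Q[:,1]>88)&(abs(Q[:,0])<70)]; print('   +y rim 94..100',pc(g[:,1],[2,50,98])); g=Q[(Q[:,0]>65)&(Q[:,1]<40)]; print('   +x rim 71..77',pc(g[:,0],[2,50,98]))
E
```

```text
wrist14 16671 slope deg [-0.01  0.03] z centre(51) 52.2
scene14 1260 slope deg [-0.06  0.04] z centre(51) 50.8
wrist14 roller n 14529 x [ 9.7 59. ] y [54.8 85.9] z [146.4 156.3 159. ]
     -1 [158.9] [54.7 85.7]
     1 [158.7] [55. 86.]
wrist14 pocket -y wall y (outer..52) None
   pocket -x wall x (..5) None
   +y rim 94..100 [ 93.6  97.3 100.3]
   +x rim 71..77 [69.3 72.2 75.2]
scene14 roller n 299 x [11. 61.] y [60.4 87.1] z [128.  149.7 157.5]
     -1 [157.6] [64.1 87.2]
     1 [157.2] [59.4 87. ]
scene14 pocket -y wall y (outer..52) [45.6 49.6 53. ]
   pocket -x wall x (..5) [-2.7  1.1  5. ]
   +y rim 94..100 [ 89.5  96.8 100.7]
   +x rim 71..77 [67.6 72.4 75.8]
side14 roller n 133 x [ 6.5 55. ] y [65.5 90.9] z [128.9 149.3 158.2]
     -1 [157.8] [64.9 90.5]
     1 None None
side14 pocket -y wall y (outer..52) [46.9 52.2 54.6]
   pocket -x wall x (..5) None
   +y rim 94..100 [ 91.5  98.7 101.9]
   +x rim 71..77 [67.4 71.9 76.5]
scene13 pocket -y wall y (outer..52) [45.2 49.  53. ]
   pocket -x wall x (..5) [-3.4  0.4  4.6]
   +y rim 94..100 [ 89.8  97.1 100.4]
   +x rim 71..77 [68.2 72.5 76.4]
side13 pocket -y wall y (outer..52) [47.6 50.9 56. ]
   pocket -x wall x (..5) None
   +y rim 94..100 [ 88.8  97.7 101.3]
   +x rim 71..77 [66.7 72.8 76.6]
```

The brayer is held level (roller centre at box x 34.5, y 71, no droop) and the pocket centre measures about (34.2,73.3). I shift 2 mm and lower.

```bash
python3 - <<'E'
from h import *
X,Y=34.7,7
arm.servo_line(bx(X,Y,.082),quat(2.1),velocity=0.12); T('near')
print(arm.servo_line(bx(X,Y,.0655),velocity=0.04,until_force=8)); T('down')
arm.command_gripper(0.032); T('open')
arm.servo_line(bx(X,Y,.17),velocity=0.2)
arm.move_pose(bx(20,-60,.25),quat(2.1)); arm.wait(.1)
for c in('wrist','scene','side'):
    im,d,cal=snap(c,c+'15');np.savez(f'pics/{c}15.npz',im=im,W=unproj(d,cal))
T()
a=cv2.imread('pics/scene15.png')[140:300,120:330];cv2.imwrite('pics/crop15.png',cv2.resize(a,None,fx=3.5,fy=3.5,interpolation=cv2.INTER_CUBIC))
E
python3 panel.py wrist15 scene15
```

```text
near t=36.13 [ 0.6067 -0.0184  0.0823] open 0.0208 F [-1.2  0.5 -1.4]
True
down t=36.54 [ 0.6068 -0.0185  0.0675] open 0.0204 F [-1.4 -0.4  7.3]
open t=36.81 [ 0.606  -0.0185  0.0664] open 0.0319 F [ 0.1 -0.9  0.2]
 t=38.23 [ 0.5937 -0.0847  0.2484] open 0.0318 F [ 0.7 -0.2 -0.4]
wrist15 14418 slope deg [0.01 0.03] z centre(51) 52.2
scene15 963 slope deg [-0.05 -0.02] z centre(51) 50.9
```

View pics/wrist15.png

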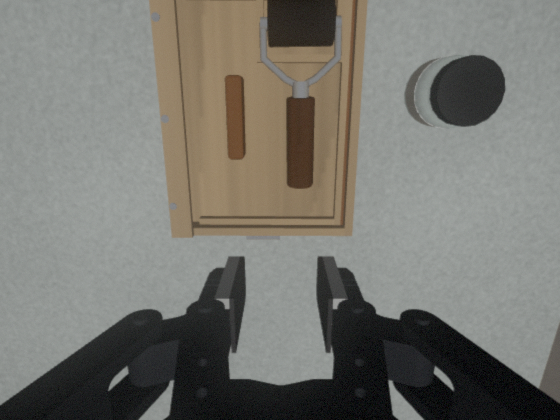

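View pics/crop15.png

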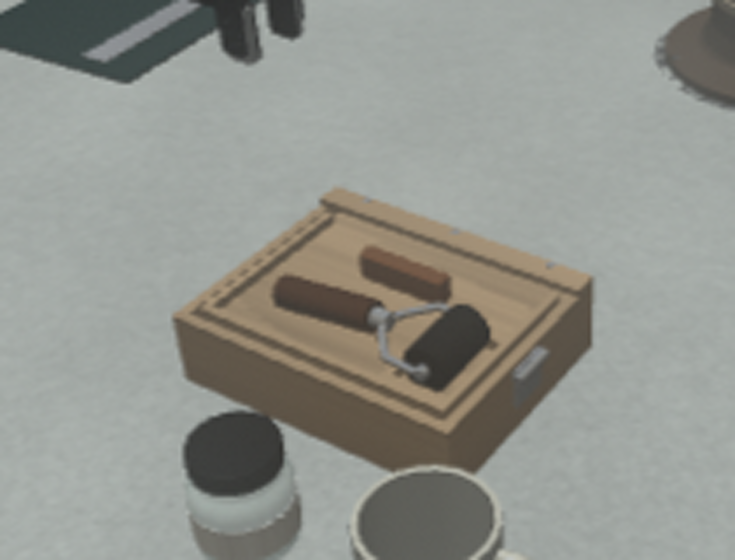

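```bash
python3 - <<'E'
from h import *
a=np.radians(2.1);R=np.array([[np.cos(a),-np.sin(a)],[np.sin(a),np.cos(a)]])
for f in('scene15','side15','wrist15'):
    P=np.load(f'pics/{f}.npz');I=P['im'].reshape(-1,3);P=P['W'].reshape(-1,3);k=np.isfinite(P).all(1);P=P[k];I=I[k]
    L=np.c_[(P[:,:2]-BC)@R*1000,P[:,2]*1000]
    for n,(y0,y1) in dict(roller=(50,100),handle=(-66,12)).items():
        m=(L[:,2]>62)&(L[:,2]<95)&(L[:,1]>y0)&(L[:,1]<y1)&(L[:,0]>0)&(L[:,0]<72)
        if n=='roller': m&=I.max(1)<70
        Q=L[m]
        if len(Q)>20: print(f,n,[np.round(np.percentile(Q[:,i],[2,98]),1) for i in range(3)])
    W=np.load(f'pics/{f}.npz')['W']
    print('  short block',fit(W,(.33,.55,.28,.345,.063,.078)),'jar',fit(W,(.68,.8,-.05,.07,.06,.09)),'mug',fit(W,(.66,.85,.09,.24,.08,.1)))
E
```

```text
scene15 roller [array([ 9. , 59.9]), array([66.7, 90.6]), array([63.5, 85.3])]
scene15 handle [array([28.8, 46.8]), array([-57.7,  11.5]), array([62.5, 81.4])]
  short block [433.6 314.8  84.3  26.4   4.2  69.8] jar [745.9   2.7  55.2  54.7  63.2  74.3] mug [741.9 140.2  81.   77.1  35.1  88. ]
side15 roller [array([ 7.8, 52.7]), array([71.9, 94.3]), array([64.6, 86.4])]
side15 handle [array([22.8, 66.4]), array([-55.8,   8.5]), array([62.1, 82.3])]
  short block [432.2 317.6  84.8  26.6   4.8  69.4] jar [729.4   4.2  36.8  14.8 -69.4  70.8] mug [734.4 134.3  77.8  38.9 -38.2  86.7]
wrist15 roller [array([ 9.3, 58.1]), array([57.7, 87.9]), array([73.5, 86.9])]
wrist15 handle [array([23.4, 46.1]), array([-58.1,  10.7]), array([68.7, 82.9])]
  short block None jar [744.7   1.9  56.   55.6  21.1  76.1] mug None
```

```bash
python3 - <<'E'
from h import *
for f in('scene0','side0','scene10','scene13','scene15','side15','w1','w7'):
    W=np.load(f'pics/{f}.npz')['W']; print(f,fit(W,(.33,.55,.28,.345,.063,.078)),fit(W,(.33,.55,.25,.45,.004,.014)))
E
```

```text
scene0 [431.5 312.7  86.   26.5   4.7  70. ] [434.9 345.9 151.2 131.5   4.2   8. ]
side0 [429.9 316.4  84.5  26.1   2.7  69.6] [434.2 349.7 150.3 131.7   4.9   8. ]
scene10 [434.1 314.2  84.5  27.    4.5  70. ] [435.2 346.  152.6 131.3   4.1   8. ]
scene13 [433.2 314.8  85.7  26.3   4.9  69.8] [435.8 346.  150.8 131.5   4.1   8. ]
scene15 [433.6 314.8  84.3  26.4   4.2  69.8] [435.9 346.1 149.9 131.2   4.1   8. ]
side15 [432.2 317.6  84.8  26.6   4.8  69.4] [434.4 349.3 149.6 131.7   4.1   7.8]
w1 [430.5 312.5  85.2  28.2   4.8  71.1] [434.8 346.6 150.5 132.1   4.    9.2]
w7 [432.3 314.4  85.   29.5   4.7  71.1] [434.8 346.4 150.4 133.1   4.    9.3]
```

```bash
python3 - <<'E'
from h import *
T(); print(arm.hand_in())
E
```

```text
t=38.23 [ 0.5937 -0.0847  0.2484] open 0.0318 F [ 0.7 -0.2 -0.4]
the job is handed in; nothing more can be done
None
```

The kit is packed in the order asked and handed in at 38.2 s, with the gripper about 0.25 m above the bench, touching nothing.

**What I did:** I took the long block out of the rack's +y slot and stood it on the bench. I pushed its top so that it toppled flat, carved face up, and put it in the long recess. The baren went handle up into the round recess. I held the insert at a 9° tilt, slid its bare edge under the lip and lowered it onto the ledges. The brayer went in last.

**Last checks:**
- **Block and baren:** before the insert covered them, both lay in their recesses; the block's carved face was up (top about 33–34 mm) and the baren's handle was up.
- **Insert:** it lies flat, with a slope under 0.1° and its upper face at about 51 mm as expected. Its bare edge is hidden under the lip.
- **Brayer:** the roller is in the pocket with its top at about 85 mm and the handle top at about 81 mm, as expected. The handle lies along the insert.
- **Ink jar and mug:** unmoved, going by the scene camera.

**What went less well:**
- **Block set-down:** the force stop triggered too early, so the block was released about 12 mm above the bench. It landed upright and then toppled as planned.
- **Short block:** it now measures about 2 mm from its starting spot. That is within the slot's 4 mm of play, so I probably nudged it when taking the long block out. It still stands in the rack, and I left it there rather than risk moving it more.

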